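# Sweep the chopstick rests into the crumb tray

### The job

Clear the dining table after the meal: with the fingertips, sweep the three chopstick rests (red, teal, yellow) along the table top into the wooden crumb tray through its open side, until each lies wholly inside. Slide them only, never lift one, and leave the bowls, cups, bottle and jar where they stand.

Things in the scene. Friction and masses are not known exactly. Their poses are not given: they have to be found in the camera images.
- tray: wooden crumb tray, fixed; inside 120 mm deep (its x), 220 mm wide (its y); side and back walls 8 mm thick, 25 mm high; the side towards the robot (-x) is open. Straw-coloured floor sheet under 1 mm thick, no sill: parts slide straight in. Origin: centre of the inner floor, at table height; x from the open edge (-60 mm) to the back wall (+60 mm), y left, z up. Turned up to 0.25 rad.
- rest_red: red ceramic chopstick rest, a rounded pebble 44 mm long (its x), 32 mm wide (its y), 16 mm high, about 30 g, lying loose on the table between the robot and the tray. It slides easily when pushed at its side. Origin: centre of its underside; z up.
- rest_teal: teal ceramic chopstick rest, a rounded pebble 44 mm long (its x), 32 mm wide (its y), 16 mm high, about 30 g, lying loose on the table between the robot and the tray. It slides easily when pushed at its side. Origin: centre of its underside; z up.
- rest_yellow: yellow ceramic chopstick rest, a rounded pebble 44 mm long (its x), 32 mm wide (its y), 16 mm high, about 30 g, lying loose on the table between the robot and the tray. It slides easily when pushed at its side. Origin: centre of its underside; z up.
- bowl_stack: two nested rice bowls, dark below and cream above, 124 mm across, 86 mm high, off to one side of the table; loose, not part of the work. Origin: centre of its underside; z up.
- apple_bowl: one cream rice bowl with red apple dots, 124 mm across, 60 mm high, off to the other side; loose, not part of the work. Origin: centre of its underside; z up.
- chopstick_cup: white cup 80 mm across, 95 mm high, with coloured chopsticks standing in it up to 225 mm high, to the right of the rests; loose, not part of the work. Origin: centre of its underside; z up.
- teacup_left: blue teacup, 56 mm across, 50 mm high, between the robot and the rests, on the left; loose, not part of the work. Origin: centre of its underside; z up.
- teacup_right: white teacup, 56 mm across, 50 mm high, between the robot and the rests, on the right; loose, not part of the work. Origin: centre of its underside; z up.
- soy_bottle: amber bottle with red cap, 46 mm across, 100 mm high, standing just outside one side wall of the tray; loose, not part of the work. Origin: centre of its underside; z up.
- spice_jar: glass jar with steel cap, 44 mm across, 60 mm high, standing just outside the other side wall of the tray; loose, not part of the work. Origin: centre of its underside; z up.

How it is judged:
By the outcome, as a careful person would: the job done as asked, in the order asked, and still so for the second after the job is handed in, with the robot touching nothing.
It also fails if it takes over 72 s, if anything falls off the work surface, if the arm or the gripper's body presses on something with over 40 N, if the wrist force passes 120 N, or if a joint passes its speed limit or range.

### The arm

A 6-joint arm with a two-finger parallel gripper is mounted at the origin on the work surface. World frame = base frame: x ahead of the robot, y to its left, z up, the work surface at z = 0. Lengths are in m, angles in rad, forces in N, time in s.
With the tool pointing down it reaches from about 0.35 to 0.725 m from the base axis. Payload 4.3 kg.
Tool frame: the origin (TCP) lies on the front face of the gripper's body, between the roots of the fingers; the fingertips stand 73 mm ahead of it and the grasp point (between the pads) lies 54 mm ahead of it; z points along the fingers, y is the line along which they close (so a half turn about z gives the same grasp; the last joint's range is limited). The gripper opens to 85 mm and grips with 20 to 120 N. Pads are 22 mm wide; open, the fingers measure 114 mm over their backs; the gripper's body (76 mm by 85 mm) begins 54 mm behind the grasp point. The pads swing forward as they close: fully open they stand 13 mm farther back than shut.
Start: joints at [1.078, 0.377, 0.081, 1.274, 0, 1.46], TCP at [0.215, 0.533, 0.304] pointing down, gripper open.
Joint ranges: [-2.72, 2.72], [-0.84, 1.66], [-1.02, 1.22], [-1.77, 2.12], [-1.37, 1.28], [-3.14, 3.14]. Speed limits (rad/s): [2.57, 2.57, 3.14, 3.14, 3.14, 3.14].

### API

Orientations are given as a rotation vector (axis times angle).
In Python, from workcell import r, get_image gives the robot as it stands.
- The arm moves only by the tool arm_command, never from a script. Its argument "commands" is a list of rows, each a list of 7 numbers: the shift along the tool's x, y, z scaled (see below), then the turn, a rotation vector about the tool's x, y, z scaled (see below), then the opening, from -1 (shut) to 1 (fully open), so that 0 is half open. A call has exactly 5 rows; each row shifts and turns the commanded pose from where the row before left it, along the tool's axes as they then stand; what a row does not reach is not made up. The controller multiplies each number of a shift by 1000 mm and each number of a turn by 180 degrees. A row lasts 1/8 s, in which the tool goes at most 62.5 mm and 10.7 degrees, less where a joint would pass 70% of its speed; a pose out of reach is approached as far as the arm can. A call with a number of a shift or a turn outside -1 to 1 is refused whole. A call with a gripper value outside its range is refused whole. The fingers move at their own pace and stop on an object; "squeeze" is the grip in N (left out, the last holds). Time passes only in rows, so rows that do not move let the fingers close, or fill a call up. It gives the time, the measured TCP pose, the force, the opening and the grip force at its end, in the units of the state.
- r.get_state(): the state, without advancing time (a new reading comes with each control period).
- get_image(name): name is "side" or "top"; returns a dict with "frame" (480x640x3 uint8, red, green, blue), "z_map" (480x640 float32, m along the optical axis (not along the pixel's ray), 0 where there is no reading), "fx", "fy", "cx", "cy" (pixels), "extrinsics" (4x4, takes a point from camera to world coordinates). Camera axes: x right, y up, looking along -z (the intrinsics and any distortion apply to the point x, -y, -z); pixel columns grow to the right and rows downward; lengths in m; the calibration is good to about 2 mm. A picture is of the moment at which its call begins.
- r.finish_job(): hands the job in; it is judged then, once.
The state is a dict: "t": time; "joint_positions": joint angles; "joint_vel": joint speeds; "joint_torque": joint torques, N m; "eef_pos": TCP position; "ee_rot": TCP orientation; "ft_force": force on the tool from outside, world axes, zero at the start; "torque": the same for the moment, N m; "opening": finger opening in m; "grasp_force": force on a finger pad.
Only numpy, scipy, OpenCV 4.12 (cv2) and the standard library are available. Lean on these libraries where they do the work, as an engineer would, in place of code of your own. Each camera call takes 0.05 s, during which the arm holds its last target. There are 200 camera calls.

## Working session

There is one attempt and no reset: what is moved stays moved. The work goes in short steps, Python scripts to look and compute and a tool call to move; the robot and the scene stay as the last step left them, time stands still between calls to the robot, and variables do not carry over. Pictures are saved under pics/ and viewed, at most 10 in all, crops included, and the job is handed in when it is done.

Besides the shell and the picture viewer there is one more tool, called after "Request:" as name([rows], argument=value, ...), one row to a line, values as JSON. arm_command: Moves the arm, as the interface text tells. Shifts and turns lie within -1 to 1; 1 stands for 1000 mm of shift or 180 degrees of turn. Its arguments: {"type":"object","properties":{"commands":{"type":"array","items":{"type":"array","items":{"type":"number"}}},"squeeze":{"type":"number"}},"required":["commands"]}

```bash
mkdir -p pics
cat > h.py <<'E'
import numpy as np, cv2
from workcell import r, get_image
def snap(name,fn):
    im=get_image(name); cv2.imwrite('pics/'+fn,im['frame'][:,:,::-1]); np.save('pics/'+name+'.npy',im,allow_pickle=True); return im
def load(name): return np.load('pics/'+name+'.npy',allow_pickle=True).item()
def ray(im,u,v,z=None):
    d=np.array([(u-im['cx'])/im['fx'],-(v-im['cy'])/im['fy'],-1.]); E=np.array(im['extrinsics'])
    if z is None: s=im['z_map'][int(v),int(u)]
    else: s=(z-E[2,3])/(E[:3,:3]@d)[2]
    return E[:3,:3]@(d*s)+E[:3,3]
E
python3 - <<'E'
from h import *
im=snap('top','a.png')
print({k:im[k] for k in('fx','fy','cx','cy','extrinsics')}, im.keys()); s=r.get_state(); print(s['eef_pos'],s['ee_rot'],s['opening'],s['t'])
E
```

```text
{'fx': 457.8616888510908, 'fy': 457.8616888510908, 'cx': 319.4583683238695, 'cy': 238.94381107768558, 'extrinsics': array([[ 1.61859220e-02,  9.71264894e-01, -2.37450040e-01,
         2.72436982e-01],
       [-9.99858006e-01,  1.68363145e-02,  7.11297385e-04,
        -2.10677596e-02],
       [ 4.68864174e-03,  2.37404811e-01,  9.71399492e-01,
         1.15487771e+00],
       [ 0.00000000e+00,  0.00000000e+00,  0.00000000e+00,
         1.00000000e+00]])} dict_keys(['frame', 'z_map', 'fx', 'fy', 'cx', 'cy', 'extrinsics'])
[0.21453116 0.53294733 0.30297055] [-5.97563578e-01 -3.08360205e+00  2.98929558e-03] 0.08545678812695764 0.05
```

View pics/a.png

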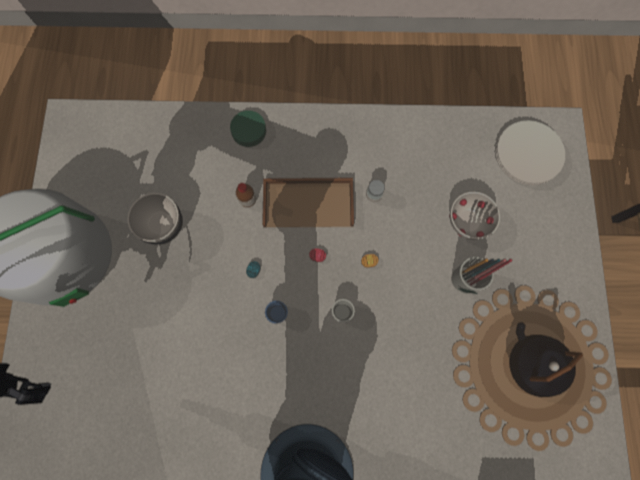

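The top view shows the tray at (309,204), the red rest at (318,255), teal at (254,268) and yellow at (370,260). The cups are at (276,312) and (343,310), the bottle at (245,192) and the jar at (376,188). I'll enlarge that area.

Run:
```python
from h import *
im=load('top'); c=im['frame'][165:330,220:400,::-1]; cv2.imwrite('pics/b.png',cv2.resize(c,None,fx=4.4,fy=3.6 if 0 else 3.6,interpolation=cv2.INTER_CUBIC) if 0 else cv2.resize(c,(648,594),interpolation=cv2.INTER_CUBIC))
f=im['frame']; hsv=cv2.cvtColor(f,cv2.COLOR_RGB2HSV)
roi=np.zeros((480,640),np.uint8); roi[242:285,235:390]=1
for n,lo,hi in(('red',160,180),('teal',80,110),('yel',8,28)):
    m=((hsv[...,0]>=lo)&(hsv[...,0]<=hi)&(hsv[...,1]>100)&(roi>0)).astype(np.uint8)
    k,l,st,ce=cv2.connectedComponentsWithStats(m); i=1+st[1:,4].argmax()
    v,u=np.where(l==i); P=np.array([ray(im,a,b,.008) for a,b in zip(u,v)])
    (c_,s_,a_)=cv2.minAreaRect((P[:,:2]*1000).astype(np.float32)); print(n,st[i],ce[i],P.mean(0).round(3),np.round(c_),np.round(s_),a_)
for n,u,v,z in(('trayFL',264,227,.025),('trayFR',354,227,.025),('BL',265,179,.025),('BR',354,179,.025),('blue',276,311,.05),('white',343,309,.05),('bottle',244,187,.1),('jar',376,187,.06)):
    print(n,ray(im,u,v,z).round(3), ray(im,u,v).round(3))
```

```text
red [310 249  16  13 140] [317.81428571 254.54285714] [ 0.512 -0.018  0.008] [512. -17.] [38. 30.] 72.24134826660156
teal [248 266   4   3   7] [249.42857143 267.        ] [0.476 0.155 0.008] [476. 154.] [5. 8.] 0.9753713011741638
yel [362 254  16  13 179] [369.45251397 260.20111732] [ 0.499 -0.15   0.008] [ 500. -150.] [31. 39.] 0.9765223860740662
trayFL [0.578 0.12  0.025] [0.584 0.123 0.001]
trayFR [ 0.582 -0.11   0.025] [ 0.589 -0.112 -0.003]
BL [0.708 0.124 0.025] [0.709 0.124 0.023]
BR [ 0.712 -0.11   0.025] [ 0.723 -0.112 -0.004]
blue [0.363 0.079 0.05 ] [0.367 0.083 0.004]
white [ 0.371 -0.081  0.05 ] [ 0.375 -0.083  0.008]
bottle [0.657 0.164 0.1  ] [0.659 0.165 0.095]
jar [ 0.678 -0.163  0.06 ] [ 0.679 -0.163  0.057]
```

View pics/b.png

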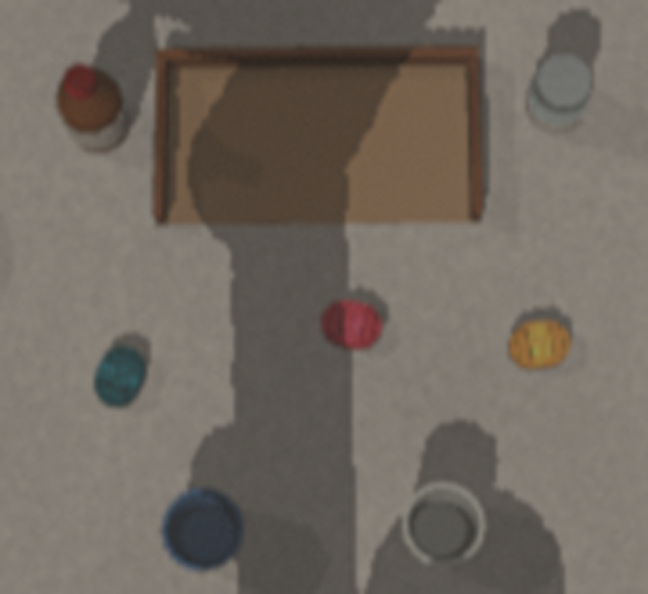

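Request:
arm_command([
  [0,0,0,0,0,-0.0405,-0.53],
  [0,0,0,0,0,-0.0405,-0.53],
  [0,0,0,0,0,-0.0405,-0.53],
  [-0.024,-0.055,0,0,0,0,-0.53],
  [-0.024,-0.055,0,0,0,0,-0.53],
])

```text
t: 0.68
eef_pos: [0.2627, 0.4221, 0.303]
ee_rot: [0.001, -3.141, 0.002]
ft_force: [1.3, -0.3, 0.5]
opening: 0.02
grasp_force: 0.0
```

Request:
arm_command([
  [-0.024,-0.055,0,0,0,0,-0.53],
  [-0.024,-0.055,0,0,0,0,-0.53],
  [-0.024,-0.055,0,0,0,0,-0.53],
  [-0.024,-0.055,0,0,0,0,-0.53],
  [-0.024,-0.055,0,0,0,0,-0.53],
])

```text
t: 1.3
eef_pos: [0.3824, 0.1464, 0.3036]
ee_rot: [-0.001, -3.141, -0.0]
ft_force: [1.1, 0.1, -0.4]
opening: 0.0198
grasp_force: 0.0
```

Request:
arm_command([
  [-0.024,-0.055,0,0,0,0,-0.53],
  [-0.024,-0.055,0.03,0,0,0,-0.53],
  [-0.024,-0.055,0.04,0,0,0,-0.53],
  [0,0,0.04,0,0,0,-0.53],
  [0,0,0,0,0,0,-0.53],
])

```text
t: 1.92
eef_pos: [0.4463, -0.0058, 0.1983]
ee_rot: [-0.004, -3.133, -0.002]
ft_force: [-0.7, -0.3, -0.1]
opening: 0.0201
grasp_force: 0.0
```

```bash
cat >> h.py <<'E'
from scipy.spatial.transform import Rotation as Ro
def to(xyz,yaw):  # remaining: tool-axis shift (m/1000mm units) and turn/180deg; yaw = world angle of push direction (deg), tool x = -push
    s=r.get_state(); R=Ro.from_rotvec(s['ee_rot']); c,d=np.cos(np.radians(yaw)),np.sin(np.radians(yaw))
    T=Ro.from_matrix(np.array([[-c,-d,0],[-d,c,0],[0,0,-1.]]))
    print('pos',np.round(s['eef_pos'],4),'open',round(s['opening'],4),'q',np.round(s['joint_positions'],2),'F',np.round(s['ft_force'],1))
    print('shift now',np.round(R.inv().apply(np.array(xyz)-s['eef_pos']),4),'shift after turn',np.round(T.inv().apply(np.array(xyz)-s['eef_pos']),4),'turn',np.round((R.inv()*T).as_rotvec()/np.pi,4))
E
python3 - <<'E'
from h import *
to([.455,-.018,.077],0)
im=snap('side','c.png')
t=load('top')
print('teal',ray(t,253.3,269.7,.008),'floor edge',ray(t,268,226.5,0),ray(t,349,226,0))
E
```

```text
pos [ 0.4463 -0.0058  0.1983] open 0.0201 q [-0.16  0.19 -0.46  0.93  0.   -0.15] F [-0.7 -0.3 -0.1]
shift now [-0.0097 -0.0123  0.1212] shift after turn [-0.0087 -0.0122  0.1213] turn [ 0.0005 -0.0026 -0.0008]
teal [0.46961613 0.14449581 0.008     ] floor edge [0.58586883 0.1130461  0.        ] [ 0.59092188 -0.09860408  0.        ]
```

View pics/c.png

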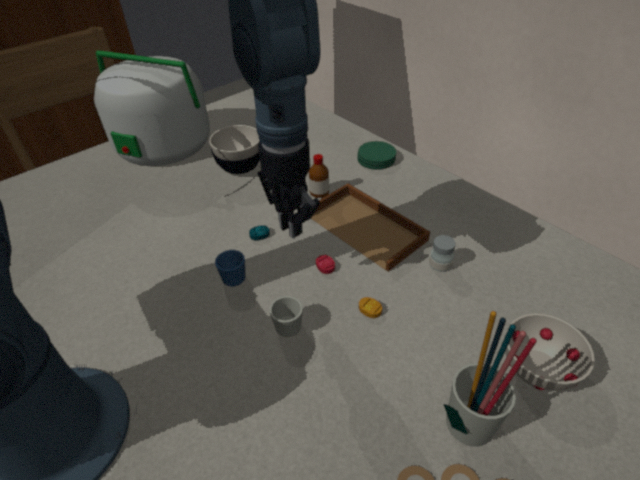

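The side view shows the gripper hanging over the area behind the rests, with the red rest at (326,264), teal at (259,232) and yellow at (371,307). The way down is clear.

Request:
arm_command([
  [0,0,0,0,0,0,-0.53],
  [0,0,0.05,0,0,0,-0.53],
  [0,0,0.04,0,0,0,-0.53],
  [0,0,0.01,0,0,0,-0.53],
  [0,0,0,0,0,0,-0.53],
])

```text
t: 2.6
eef_pos: [0.45, -0.0054, 0.1023]
ee_rot: [0.0, 3.141, -0.0]
ft_force: [-0.0, 0.9, -0.3]
opening: 0.0205
grasp_force: 0.0
```

Request:
arm_command([
  [0,0,0,0,0,0,-0.53],
  [0,0,0,0,0,0,-0.53],
  [0,0,0.01,0,0,0,-0.53],
  [0,0,0,0,0,0,-0.53],
  [0,0,0,0,0,0,-0.53],
])

```text
t: 3.22
eef_pos: [0.4491, -0.0057, 0.0911]
ee_rot: [-0.002, -3.141, -0.0]
ft_force: [0.2, 0.2, -0.1]
opening: 0.0198
grasp_force: 0.0
```

Run:
```python
from h import *
to([.455,-.018,.077],0)
```

```text
pos [ 0.4491 -0.0057  0.0911] open 0.0198 q [-0.15  0.32 -0.61  0.64  0.   -0.15] F [ 0.2  0.2 -0.1]
shift now [-0.0059 -0.0123  0.014 ] shift after turn [-0.0059 -0.0123  0.0141] turn [ 0.0001 -0.0002 -0.0004]
```

Request:
arm_command([
  [0,-0.012,0,0,0,0,-0.53],
  [0,0,0.014,0,0,0,-0.53],
  [0,0,0,0,0,0,-0.53],
  [-0.01,0,0,0,0,0,-0.53],
  [-0.01,0,0,0,0,0,-0.53],
])

```text
t: 3.85
eef_pos: [0.4705, -0.0177, 0.0775]
ee_rot: [0.001, 3.141, 0.0]
ft_force: [0.6, 0.0, 0.7]
opening: 0.0204
grasp_force: 0.0
```

Request:
arm_command([
  [-0.015,0,0,0,0,0,-0.53],
  [-0.015,0,0,0,0,0,-0.53],
  [-0.015,0,0,0,0,0,-0.53],
  [-0.015,0,0,0,0,0,-0.53],
  [-0.015,0,0,0,0,0,-0.53],
])

```text
t: 4.47
eef_pos: [0.5459, -0.0177, 0.0775]
ee_rot: [0.001, 3.141, -0.0]
ft_force: [0.1, -0.2, -0.7]
opening: 0.0203
grasp_force: 0.1
```

Request:
arm_command([
  [-0.015,0,0,0,0,0,-0.53],
  [-0.015,0,0,0,0,0,-0.53],
  [-0.015,0,0,0,0,0,-0.53],
  [-0.015,0,0,0,0,0,-0.53],
  [-0.01,0,0,0,0,0,-0.53],
])

```text
t: 5.1
eef_pos: [0.6159, -0.0178, 0.0775]
ee_rot: [0.001, 3.14, -0.0]
ft_force: [0.1, -0.2, 0.3]
opening: 0.0202
grasp_force: 0.1
```

Run:
```python
from h import *
to([.632,-.018,.077],0)
im=snap('side','d0.png'); c=im['frame'][170:330,210:460,::-1]; cv2.imwrite('pics/d.png',cv2.resize(c,None,fx=3,fy=3,interpolation=cv2.INTER_CUBIC))
```

```text
pos [ 0.6159 -0.0178  0.0775] open 0.0202 q [-0.13  0.61 -0.16  0.8   0.   -0.13] F [ 0.1 -0.2  0.3]
shift now [-0.0161 -0.0002  0.0005] shift after turn [-0.0161 -0.0002  0.0005] turn [-0.      0.0004 -0.0002]
```

View pics/d.png

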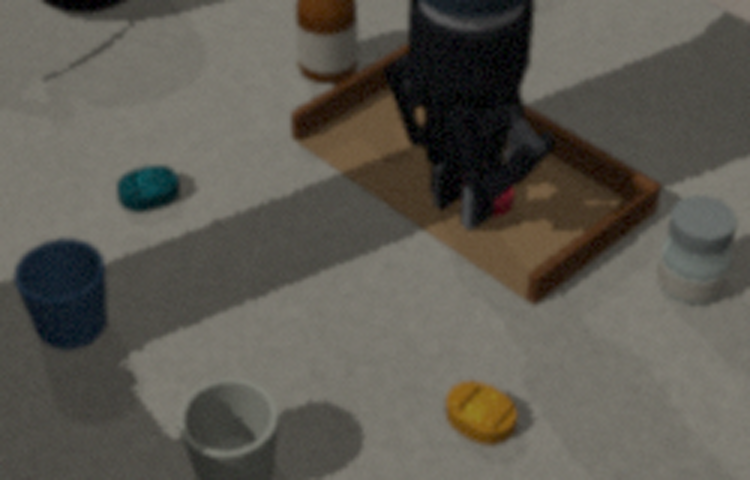

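The fingers have the red rest inside the tray, at (500,200) in the enlarged crop. I'll push it a little deeper, then back off, lift and go to teal.

Request:
arm_command([
  [-0.01,0,0,0,0,0,-0.53],
  [-0.006,0,0,0,0,0,-0.53],
  [0,0,0,0,0,0,-0.53],
  [0.03,0,0,0,0,0,-0.53],
  [0,0,-0.06,0,0,0,-0.53],
])

```text
t: 5.78
eef_pos: [0.5878, -0.0163, 0.1289]
ee_rot: [-0.002, -3.116, -0.006]
ft_force: [0.2, 0.1, -1.1]
opening: 0.0201
grasp_force: 0.0
```

Request:
arm_command([
  [0.036,0.038,-0.03,0,0,0,-0.53],
  [0.036,0.038,0,0,0,0,-0.53],
  [0.036,0.038,0,0,0,0,-0.53],
  [0.036,0.038,0,0,0,0,-0.53],
  [0.034,0.037,0,0,0,0,-0.53],
])

```text
t: 6.4
eef_pos: [0.4208, 0.1722, 0.1674]
ee_rot: [0.002, 3.141, 0.0]
ft_force: [0.2, 0.3, -0.0]
opening: 0.0201
grasp_force: 0.0
```

Request:
arm_command([
  [0,0,0,0,0,0.056,-0.53],
  [0,0,0,0,0,0.056,-0.53],
  [0,0,0,0,0,0.056,-0.53],
  [0,0,0,0,0,0,-0.53],
  [0,0,0,0,0,0,-0.53],
])

```text
t: 7.02
eef_pos: [0.4223, 0.1712, 0.1673]
ee_rot: [-0.818, -3.033, -0.0]
ft_force: [0.1, -0.4, -0.3]
opening: 0.0198
grasp_force: 0.0
```

Run:
```python
from h import *
to([.424,.171,.077],-30.2)
```

```text
pos [0.4223 0.1712 0.1673] open 0.0198 q [ 0.25  0.24 -0.49  0.84  0.    0.77] F [ 0.1 -0.4 -0.3]
shift now [-0.0015  0.0007  0.0903] shift after turn [-0.0015  0.0007  0.0903] turn [-0.     -0.      0.0002]
```

Request:
arm_command([
  [0,0,0.04,0,0,0,-0.53],
  [0,0,0.04,0,0,0,-0.53],
  [0,0,0.01,0,0,0,-0.53],
  [0,0,0,0,0,0,-0.53],
  [-0.01,0,0,0,0,0,-0.53],
])

```text
t: 7.65
eef_pos: [0.432, 0.1665, 0.0785]
ee_rot: [0.819, 3.031, 0.001]
ft_force: [0.4, 0.2, -0.1]
opening: 0.02
grasp_force: 0.0
```

Request:
arm_command([
  [-0.015,0,0,0,0,0,-0.53],
  [-0.015,0,0,0,0,0,-0.53],
  [-0.015,0,0,0,0,0,-0.53],
  [-0.015,0,0,0,0,0,-0.53],
  [-0.015,0,0,0,0,0,-0.53],
])

```text
t: 8.28
eef_pos: [0.4968, 0.1278, 0.0772]
ee_rot: [-0.821, -3.032, -0.0]
ft_force: [-1.0, -0.2, 0.2]
opening: 0.0204
grasp_force: 0.2
```

Request:
arm_command([
  [-0.015,0,0,0,0,0,-0.53],
  [-0.015,0,0,0,0,0,-0.53],
  [-0.015,0,0,0,0,0,-0.53],
  [0,0,0,0,0,0,-0.53],
  [0,0,0,0,0,0,-0.53],
])

```text
t: 8.9
eef_pos: [0.5344, 0.1057, 0.0771]
ee_rot: [-0.821, -3.032, 0.0]
ft_force: [0.5, -0.2, 0.4]
opening: 0.0205
grasp_force: 0.0
```

Run:
```python
from h import *
to([.607,.064,.077],-30.2)
im=snap('side','e0.png'); c=im['frame'][170:330,210:460,::-1]; cv2.imwrite('pics/e.png',cv2.resize(c,None,fx=3,fy=3,interpolation=cv2.INTER_CUBIC))
```

```text
pos [0.5344 0.1057 0.0771] open 0.0205 q [ 0.08  0.5  -0.37  0.71  0.    0.61] F [ 0.5 -0.2  0.4]
shift now [-0.0838  0.0006  0.    ] shift after turn [-0.0838  0.0004  0.0001] turn [-0.0001 -0.0002 -0.0006]
```

View pics/e.png

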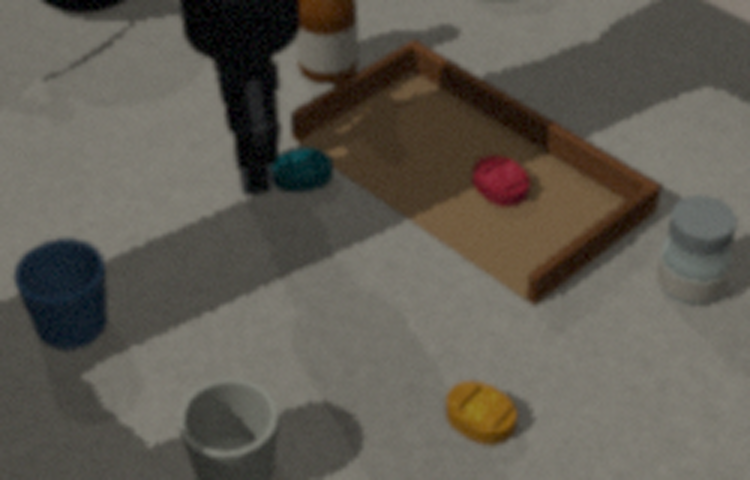

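The teal rest is nested ahead of the fingertips at the tray mouth, at (302,168) in the crop, and red lies well inside at (500,180). I'll keep pushing teal in.

Request:
arm_command([
  [-0.015,0,0,0,0,0,-0.53],
  [-0.015,0,0,0,0,0,-0.53],
  [-0.015,0,0,0,0,0,-0.53],
  [-0.015,0,0,0,0,0,-0.53],
  [-0.015,0,0,0,0,0,-0.53],
])

```text
t: 9.57
eef_pos: [0.6005, 0.0672, 0.0772]
ee_rot: [0.822, 3.032, 0.0]
ft_force: [-0.5, 0.1, 0.2]
opening: 0.0201
grasp_force: 0.2
```

Request:
arm_command([
  [-0.01,0,0,0,0,0,-0.53],
  [0,0,0,0,0,0,-0.53],
  [0.03,0,0,0,0,0,-0.53],
  [0,0,-0.05,0,0,0,-0.53],
  [0,0,-0.05,0,0,0,-0.53],
])

```text
t: 10.2
eef_pos: [0.5802, 0.0785, 0.1773]
ee_rot: [-0.819, -3.029, 0.001]
ft_force: [0.6, 0.3, 0.3]
opening: 0.0203
grasp_force: 0.0
```

Run:
```python
from h import *
to([.5,-.215,.177],90)
im=snap('side','f0.png'); c=im['frame'][170:330,210:460,::-1]; cv2.imwrite('pics/f.png',cv2.resize(c,None,fx=3,fy=3,interpolation=cv2.INTER_CUBIC))
for u,v in((160,135),):pass
print('yel',ray(im,210+481/3,170+411/3,.008))
```

```text
pos [0.5802 0.0785 0.1773] open 0.0203 q [ 0.03  0.47 -0.12  0.99  0.    0.55] F [0.6 0.3 0.3]
shift now [-0.0786 -0.2939  0.0006] shift after turn [0.2935 0.0802 0.0003] turn [ 0.0008 -0.0012 -0.6681]
yel [ 0.49962268 -0.15189589  0.008     ]
```

View pics/f.png

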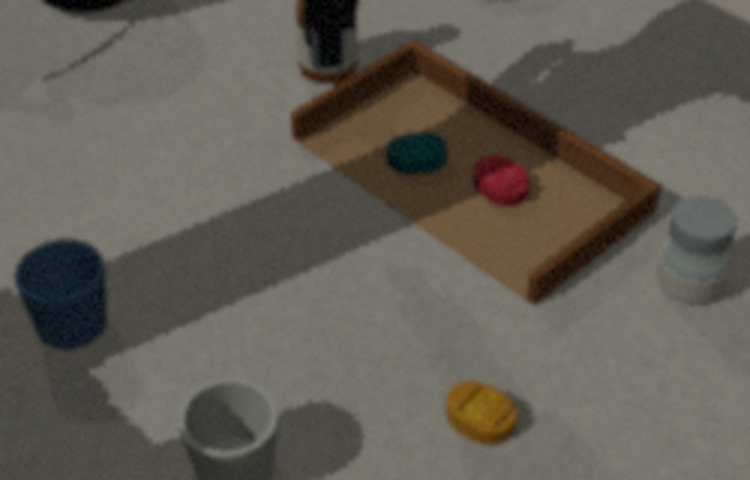

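Teal is inside at (417,152) and red at (502,180). Yellow hasn't moved, at (481,411), which both views put at world (0.500, -0.151). I'll move round to its right side to push it towards +y first.

Request:
arm_command([
  [-0.0157,-0.0588,0,0,0,0,-0.53],
  [-0.0157,-0.0588,0,0,0,0,-0.53],
  [-0.0157,-0.0588,0,0,0,0,-0.53],
  [-0.0157,-0.0588,0,0,0,0,-0.53],
  [-0.0157,-0.0588,0,0,0,0,-0.53],
])

```text
t: 10.88
eef_pos: [0.5008, -0.2168, 0.1773]
ee_rot: [0.82, 3.032, 0.0]
ft_force: [1.3, -0.7, 0.4]
opening: 0.02
grasp_force: 0.0
```

Request:
arm_command([
  [0,0,0,0,0,-0.0557,-0.53],
  [0,0,0,0,0,-0.0557,-0.53],
  [0,0,0,0,0,-0.0557,-0.53],
  [0,0,0,0,0,-0.0557,-0.53],
  [0,0,0,0,0,-0.0557,-0.53],
])

```text
t: 11.5
eef_pos: [0.5013, -0.215, 0.1771]
ee_rot: [0.55, -3.093, -0.001]
ft_force: [-0.6, -0.2, -0.4]
opening: 0.02
grasp_force: 0.0
```

Request:
arm_command([
  [0,0,0,0,0,-0.0557,-0.53],
  [0,0,0,0,0,-0.0557,-0.53],
  [0,0,0,0,0,-0.0557,-0.53],
  [0,0,0,0,0,-0.0557,-0.53],
  [0,0,0,0,0,-0.0557,-0.53],
])

```text
t: 12.12
eef_pos: [0.5014, -0.215, 0.1771]
ee_rot: [1.809, -2.568, -0.001]
ft_force: [-0.6, 0.3, -0.7]
opening: 0.0204
grasp_force: 0.0
```

Request:
arm_command([
  [0,0,0,0,0,-0.0557,-0.53],
  [0,0,0,0,0,-0.0557,-0.53],
  [0,0,0.04,0,0,0,-0.53],
  [0,0,0,0,0,0,-0.53],
  [0,0,0,0,0,0,-0.53],
])

```text
t: 12.75
eef_pos: [0.5016, -0.2153, 0.1379]
ee_rot: [-2.222, 2.221, 0.0]
ft_force: [-0.3, -0.6, 1.3]
opening: 0.0202
grasp_force: 0.0
```

Run:
```python
from h import *
to([.5,-.215,.077],90)
```

```text
pos [ 0.5016 -0.2153  0.1379] open 0.0202 q [-0.52  0.43 -0.29  0.85  0.   -2.09] F [-0.3 -0.6  1.3]
shift now [-0.0003  0.0016  0.0609] shift after turn [-0.0003  0.0016  0.0609] turn [0.0001 0.0001 0.0001]
```

Request:
arm_command([
  [0,0.002,0.05,0,0,0,-0.53],
  [0,0,0.011,0,0,0,-0.53],
  [0,0,0,0,0,0,-0.53],
  [-0.015,0,0,0,0,0,-0.53],
  [-0.015,0,0,0,0,0,-0.53],
])

```text
t: 13.38
eef_pos: [0.5006, -0.1848, 0.0777]
ee_rot: [-2.221, 2.221, -0.003]
ft_force: [0.3, -0.2, 0.3]
opening: 0.02
grasp_force: 0.0
```

Request:
arm_command([
  [-0.015,0,0,0,0,0,-0.53],
  [-0.015,0,0,0,0,0,-0.53],
  [-0.015,0,0,0,0,0,-0.53],
  [-0.015,0,0,0,0,0,-0.53],
  [-0.012,0,0,0,0,0,-0.53],
])

```text
t: 14.0
eef_pos: [0.4996, -0.1124, 0.0762]
ee_rot: [2.222, -2.221, -0.0]
ft_force: [0.2, -0.1, 1.0]
opening: 0.0201
grasp_force: 0.2
```

Request:
arm_command([
  [-0.012,0,0,0,0,0,-0.53],
  [0,0,0,0,0,0,-0.53],
  [0.03,0,0,0,0,0,-0.53],
  [0,0,-0.05,0,0,0,-0.53],
  [0,0,-0.05,0,0,0,-0.53],
])

```text
t: 14.62
eef_pos: [0.499, -0.1321, 0.1768]
ee_rot: [2.219, -2.222, -0.003]
ft_force: [2.3, -0.3, -0.2]
opening: 0.0201
grasp_force: 0.0
```

Run:
```python
from h import *
to([.44,-.07,.177],0)
im=snap('side','g0.png'); c=im['frame'][170:330,210:460,::-1]; cv2.imwrite('pics/g.png',cv2.resize(c,None,fx=3,fy=3,interpolation=cv2.INTER_CUBIC))
hsv=cv2.cvtColor(im['frame'],cv2.COLOR_RGB2HSV); m=((hsv[...,0]>=15)&(hsv[...,0]<=28)&(hsv[...,1]>190)).astype(np.uint8); m[:200]=0;m[330:]=0;m[:,:280]=0;m[:,450:]=0
k,l,st,ce=cv2.connectedComponentsWithStats(m); i=1+st[1:,4].argmax(); print(st[i],ce[i],ray(im,*ce[i],.008))
```

```text
pos [ 0.499  -0.1321  0.1768] open 0.0201 q [-0.38  0.34 -0.32  0.92 -0.   -1.95] F [ 2.3 -0.3 -0.2]
shift now [-0.062   0.0591 -0.    ] shift after turn [ 0.059   0.0621 -0.0002] turn [ 6.000e-04 -3.000e-04  4.996e-01]
[329 275  20  17 262] [338.5648855  283.08778626] [ 0.49678351 -0.07281818  0.008     ]
```

View pics/g.png

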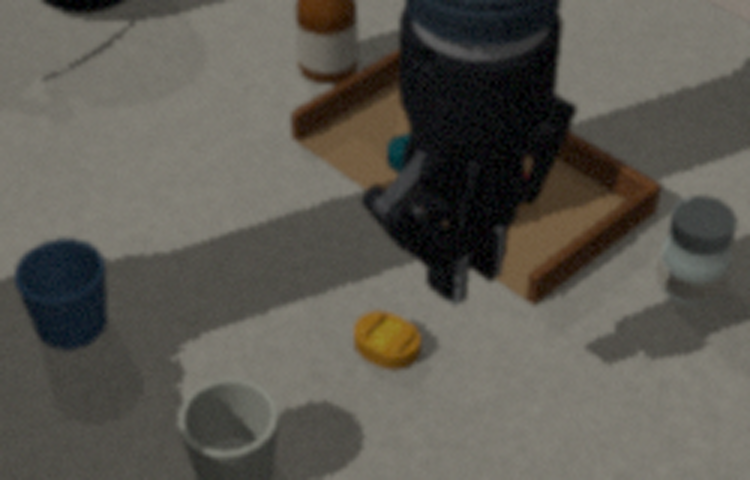

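Yellow now lies at (388,340) in the crop, world (0.497, -0.073). I'll go behind it and push it forward at a slight angle of about 6°.

Request:
arm_command([
  [-0.0536,0,0,0,0,0,-0.53],
  [0,0.057,0,0,0,0,-0.53],
  [0,0,0,0,0,0.0585,-0.53],
  [0,0,0,0,0,0.0585,-0.53],
  [0,0,0,0,0,0.0585,-0.53],
])

```text
t: 15.3
eef_pos: [0.4426, -0.0782, 0.1762]
ee_rot: [-1.524, 2.747, -0.001]
ft_force: [-0.1, -0.0, 0.2]
opening: 0.0198
grasp_force: 0.0
```

Request:
arm_command([
  [0,0,0,0,0,0.0585,-0.53],
  [0,0,0,0,0,0.0585,-0.53],
  [0,0,0,0,0,0.0585,-0.53],
  [0,0,0,0,0,0.0585,-0.53],
  [0,0,0,0,0,0.0585,-0.53],
])

```text
t: 15.92
eef_pos: [0.4427, -0.0783, 0.1761]
ee_rot: [-0.148, 3.138, -0.0]
ft_force: [0.1, 0.7, -0.2]
opening: 0.0202
grasp_force: 0.0
```

Request:
arm_command([
  [0,0,0.04,0,0,0,-0.53],
  [0,0,0,0,0,0,-0.53],
  [0,0,0,0,0,0,-0.53],
  [0,0,0,0,0,0,-0.53],
  [0,0,0,0,0,0,-0.53],
])

```text
t: 16.55
eef_pos: [0.4434, -0.0781, 0.1372]
ee_rot: [-0.158, 3.136, -0.001]
ft_force: [-0.5, -0.3, 0.5]
opening: 0.02
grasp_force: 0.0
```

Run:
```python
from h import *
to([.442,-.0785,.077],5.7)
```

```text
pos [ 0.4434 -0.0781  0.1372] open 0.02 q [-0.32  0.26 -0.55  0.76  0.   -0.42] F [-0.5 -0.3  0.5]
shift now [ 0.0015 -0.0002  0.0602] shift after turn [ 0.0014 -0.0002  0.0602] turn [-0.0002  0.0006  0.0004]
```

Total travel to TCP x of about 0.60 is 0.16 m.

Request:
arm_command([
  [0,0,0.05,0,0,0,-0.53],
  [0,0,0.01,0,0,0,-0.53],
  [0,0,0,0,0,0,-0.53],
  [-0.012,0,0,0,0,0,-0.53],
  [-0.015,0,0,0,0,0,-0.53],
])

```text
t: 17.18
eef_pos: [0.4716, -0.0755, 0.0778]
ee_rot: [-0.158, 3.135, -0.001]
ft_force: [0.9, 0.4, 0.4]
opening: 0.0198
grasp_force: 0.5
```

Request:
arm_command([
  [-0.015,0,0,0,0,0,-0.53],
  [-0.015,0,0,0,0,0,-0.53],
  [-0.015,0,0,0,0,0,-0.53],
  [-0.015,0,0,0,0,0,-0.53],
  [-0.015,0,0,0,0,0,-0.53],
])

```text
t: 17.8
eef_pos: [0.5466, -0.0677, 0.0779]
ee_rot: [-0.158, 3.134, -0.001]
ft_force: [0.0, -0.7, 0.2]
opening: 0.0202
grasp_force: 0.1
```

Request:
arm_command([
  [-0.015,0,0,0,0,0,-0.53],
  [-0.015,0,0,0,0,0,-0.53],
  [-0.015,0,0,0,0,0,-0.53],
  [-0.012,0,0,0,0,0,-0.53],
  [0,0,0,0,0,0,-0.53],
])

```text
t: 18.42
eef_pos: [0.6027, -0.0619, 0.0772]
ee_rot: [-0.159, 3.135, -0.001]
ft_force: [0.1, -0.1, 0.5]
opening: 0.0201
grasp_force: 0.0
```

Request:
arm_command([
  [0.03,0,0,0,0,0,-0.53],
  [0,0,-0.05,0,0,0,-0.53],
  [0,0,-0.05,0,0,0,-0.53],
  [0.06,0,-0.01,0,0,0,-0.53],
  [0.06,0,0,0,0,0,-0.53],
])

```text
t: 19.05
eef_pos: [0.4516, -0.0776, 0.1882]
ee_rot: [-0.159, 3.134, -0.003]
ft_force: [-1.0, -0.2, 0.4]
opening: 0.02
grasp_force: 0.0
```

Run:
```python
from h import *
to([.5,-.07,.177],0)
im=snap('side','i0.png'); t=snap('top','i1.png')
c=lambda f,a,b,e,g,k:cv2.resize(f[a:b,e:g,::-1],k,interpolation=cv2.INTER_CUBIC)
cv2.imwrite('pics/i.png',np.vstack([c(im['frame'],170,280,260,460,(540,297)),c(t['frame'],165,275,220,400,(540,297*11//10-30))]))
```

```text
pos [ 0.4516 -0.0776  0.1882] open 0.02 q [-0.31  0.22 -0.46  0.89 -0.   -0.41] F [-1.  -0.2  0.4]
shift now [-0.0489  0.0027  0.0113] shift after turn [-0.0484  0.0076  0.0112] turn [-0.0006  0.0013  0.0322]
```

View pics/i.png

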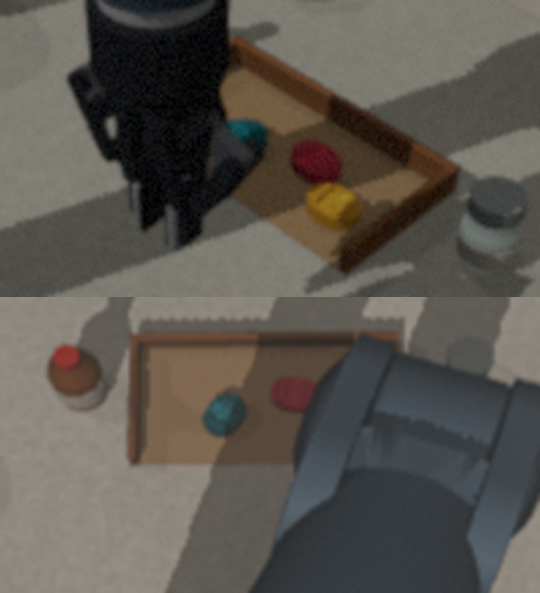

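All three rests lie wholly inside the tray. In the side view teal is at (246,136), red at (316,160) and yellow at (333,205), each clear of the open edge. The bottle and jar are where they stood, and the gripper is raised clear of everything.

```bash
python3 -c "
from workcell import r
print(r.finish_job())"
```

```text
the job is handed in; nothing more can be done
None
```

I swept the red, teal and yellow rests wholly inside the crumb tray by sliding only, never touched the bowls, cups, bottle or jar, and handed the job in at about 19 s; the system returned no verdict.

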